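# Empty the creamer tray and hold it out to be wiped

### The job

Clear the leftover creamers at the coffee station: take the open-fronted metal tray by its raised back grip, lift it level out of the condiment organiser with the three creamers still in it, and tip all three into the grey clearing tub. Then hold the empty tray out over the middle of the rubber mat for your colleague across the counter to wipe: level and right way up, lined up with the mat, open front towards the mat's far end, its underside about 15 cm above the mat. Finish while still holding it there, motionless, and leave the tub, the bottle, the cups, the mug and the jar standing where they are.

Things in the scene. Friction and masses are not known exactly. Their poses are not given: they have to be found in the camera images.
- tray: Lift-out tray, bare metal, 160 (x) x 92 (y) x 45 high, floor and side walls 4, back wall 10 (at -x) with a raised grip, no front wall: contents slide out at +x when the front is dipped. About 0.2 kg. Origin: centre of the underside; x to the open front, z up. Stands loose in the organiser's well with 4 mm play; there the organiser's wall closes its front.
- tray_grip (a point): Middle of the tray's raised grip: flat upright plate, 10 thick (tray x), 60 wide (tray y), from the rim (45 above the tray's underside) up to 90, rounded top to 95. This point lies 75 behind the tray's middle (-x), 69 above its underside; axes as the tray. To be pinched from above across its 10 mm thickness.
- tray_mid (a point): Middle of the tray, 22.5 above its underside; axes as the tray.
- tray_front (a point): Middle of the tray floor's open front edge, 80 ahead of the tray's middle (+x) and 4 above its underside.
- creamer1_mid (a point): Centre of a sealed portion creamer: chunky white plastic cup with a white foil lid, 38 across the lid, 27 across the foot, 26 tall, about 16 g. The three are alike and stand in the tray, this one nearest the grip. They start to slide when the tray is dipped some 26 to 36 degrees.
- creamer2_mid (a point): Centre of the second creamer, alike, half-way along the tray.
- creamer3_mid (a point): Centre of the third creamer, alike, nearest the open front.
- organiser: Black condiment organiser, fixed, 176 (x) x 200 (y), 50 high, floor 5, walls 4. Its long well (168 x 100) along its -y side holds the tray, rims flush (tray's underside 5 above the counter), open front to the organiser's +x; sugar sticks, tea and stirrers fill the pockets along its +y side. Origin: centre of its underside.
- tub: The clearing tub: open grey plastic box standing loose, 200 (x) x 240 (y), 100 high, walls and floor 5, about 0.8 kg, empty. Origin: centre of its underside; z up. It may stand to the robot's left or right, the organiser on the other side.
- mat: The black rubber bar mat, fixed flat on the counter in front of the robot, 220 long (x) x 150 wide (y), top edge 10 high. Origin: centre of its underside; x runs along its length to its far end, away from the robot, towards the colleague's side of the counter.
- bottle: Bystander: white pump bottle 210 tall, 68 across. Origin: centre of its underside.
- cups: Bystander: round wire rack with a stack of paper cups, 92 across, 165 tall. Origin: centre of its underside.
- mug: Bystander: white mug, 82 across, 95 tall. Origin: centre of its underside.
- jar: Bystander: glass jar with metal lid, 72 across, 95 tall. Origin: centre of its underside.

How it is judged:
On the way, in this order (a step that is already met when the one before it is completed fails the run):
1. the tray is lifted clear of the organiser with all three creamers still in it (height (world z) of tray_mid above 0.09 m and angle between tray's own z axis and vertical below 0.35 rad and contact force between tray and the fingers above 1 N and x of creamer1_mid in the frame of tray between -0.085 and 0.085 m and y of creamer1_mid in the frame of tray between -0.046 and 0.046 m and z of creamer1_mid in the frame of tray between 0 and 0.05 m and x of creamer2_mid in the frame of tray between -0.085 and 0.085 m and y of creamer2_mid in the frame of tray between -0.046 and 0.046 m and z of creamer2_mid in the frame of tray between 0 and 0.05 m and x of creamer3_mid in the frame of tray between -0.085 and 0.085 m and y of creamer3_mid in the frame of tray between -0.046 and 0.046 m and z of creamer3_mid in the frame of tray between 0 and 0.05 m), for 0.2 s.
2. all three creamers lie in the tub, tipped from the tray, which is still held off the counter (height (world z) of tray_mid above 0.05 m and contact force between tray and the fingers above 1 N and x of creamer1_mid in the frame of tub between -0.1 and 0.1 m and y of creamer1_mid in the frame of tub between -0.12 and 0.12 m and z of creamer1_mid in the frame of tub between 0 and 0.09 m and x of creamer2_mid in the frame of tub between -0.1 and 0.1 m and y of creamer2_mid in the frame of tub between -0.12 and 0.12 m and z of creamer2_mid in the frame of tub between 0 and 0.09 m and x of creamer3_mid in the frame of tub between -0.1 and 0.1 m and y of creamer3_mid in the frame of tub between -0.12 and 0.12 m and z of creamer3_mid in the frame of tub between 0 and 0.09 m), for 0.2 s.
At the end, for the whole second after the job is handed in: Creamers in the upright tub; fingers holding the tray still in the air: middle within 50 mm of the mat's middle (from above), underside 100 to 200 mm above the mat, level within 11 degrees, right way up, in line with the mat within 15 degrees, open front to its far end (x of creamer1_mid in the frame of tub between -0.1 and 0.1 m and y of creamer1_mid in the frame of tub between -0.12 and 0.12 m and z of creamer1_mid in the frame of tub between 0 and 0.09 m and x of creamer2_mid in the frame of tub between -0.1 and 0.1 m and y of creamer2_mid in the frame of tub between -0.12 and 0.12 m and z of creamer2_mid in the frame of tub between 0 and 0.09 m and x of creamer3_mid in the frame of tub between -0.1 and 0.1 m and y of creamer3_mid in the frame of tub between -0.12 and 0.12 m and z of creamer3_mid in the frame of tub between 0 and 0.09 m and angle between tub's own z axis and vertical below 0.1 rad and horizontal distance between tray_mid and mat below 0.05 m and z of tray_mid in the frame of mat between 0.1325 and 0.2325 m and angle between tray's own z axis and vertical below 0.2 rad and angle between the x axis of tray and the x axis of mat, either way round below 0.26 rad and x of tray_front in the frame of mat above 0.02 m and x of tray_grip in the frame of mat below -0.015 m and contact force between tray and the fingers above 2 N and contact force between tray and mat below 0.1 N and linear speed of tray below 0.03 m/s and angular speed of tray below 0.2 rad/s); the arm keeps its last pose, push and grip.
It fails at once if the pump bottle is pushed more than 25 mm or knocked over (distance of bottle from where it was at the start of the episode above 0.025 m or angle between bottle's own z axis and vertical above 0.3 rad).
It fails at once if the cup rack is pushed more than 25 mm or knocked over (distance of cups from where it was at the start of the episode above 0.025 m or angle between cups's own z axis and vertical above 0.3 rad).
It fails at once if the mug is pushed more than 25 mm or knocked over (distance of mug from where it was at the start of the episode above 0.025 m or angle between mug's own z axis and vertical above 0.3 rad).
It fails at once if the jar is pushed more than 25 mm or knocked over (distance of jar from where it was at the start of the episode above 0.025 m or angle between jar's own z axis and vertical above 0.3 rad).
It fails at once if the tub is pushed more than 40 mm or tipped (distance of tub from where it was at the start of the episode above 0.04 m or angle between tub's own z axis and vertical above 0.3 rad).
It also fails if it takes over 54 s, if anything falls off the work surface, if the arm or the gripper's body presses on something with over 40 N, if the wrist force passes 120 N, or if a joint passes its speed limit or range.

### The arm

A 7-joint arm with a two-finger parallel gripper is mounted at the origin on the work surface. World frame = base frame: x ahead of the robot, y to its left, z up, the work surface at z = 0. Lengths are in m, angles in rad, forces in N, time in s.
With the tool pointing down it reaches from about 0.4 to 0.925 m from the base axis. Payload 5.6 kg.
Tool frame: the origin (TCP) lies at the very end of the fingers, on their centre line; the grasp point (between the pads) lies 19 mm behind it; x points along the fingers, z is the direction in which the jaws open and shut, and the axes are right-handed (so a half turn about x gives the same grasp; the last joint's range is limited). The gripper opens to 85 mm and grips with 20 to 120 N. Pads are 22 mm wide; open, the fingers measure 114 mm over their backs; the gripper's body (76 mm by 85 mm) begins 54 mm behind the grasp point. The pads swing forward as they close: fully open they stand 13 mm farther back than shut.
Start: joints at [-1.392, 0.468, -0.012, 1.603, 0.006, 1.071, -0.056], TCP at [0.143, 0.634, 0.231] pointing down, gripper open.
Joint ranges: [-2.53, 2.53], [-0.31, 2.02], [-1.57, 1.55], [0.28, 2.44], [-1.29, 4.43], [0.15, 1.84], [-2.92, 2.92]. Speed limits (rad/s): [2.57, 2.57, 3.14, 3.14, 3.14, 3.14, 3.14].

### API

Orientations are given as a rotation vector (axis times angle).
In Python, from bench import observe, capture, get_calibration, close_job gives the robot as it stands.
- The arm moves only by the tool drive_tool, never from a script. Its argument "rows" is a list of rows, each an object of numbers: "tx", "ty", "tz": the shift along the tool's x, y, z in cm; "turn": the turn about the tool's x in degrees; "hand": the opening, from 0 (shut) to 1 (fully open). A call has 1 to 12 rows; each row shifts and turns the commanded pose from where the row before left it, along the tool's axes as they then stand; what a row does not reach is not made up. A row lasts 1/10 s, in which the tool goes at most 50 mm and 8.59 degrees, less where a joint would pass 70% of its speed; a pose out of reach is approached as far as the arm can. A call with a gripper value outside its range is refused whole. The fingers move at their own pace and stop on an object; the grip force is fixed at half the most. Time passes only in rows, so rows that do not move let the fingers close. It gives the time, the measured TCP pose, the force and the opening at its end, in the units of the state.
- observe(): the state, without advancing time (a new reading comes with each control period).
- capture(name): name is "scene" or "top" or "wrist"; returns the picture (384x512x3 uint8, blue, green, red); there is no depth.
- get_calibration(name): a dict with "fx", "fy", "cx", "cy" (pixels), "k1" (the pictures are not rectified: a ray, as slopes to the right and down, at radius r is drawn at 1 + k1 r^2 times it, then the intrinsics apply), "eye" and "attitude" of the camera in the world. Camera axes: x right, y up, looking along -z (the intrinsics and any distortion apply to the point x, -y, -z); pixel columns grow to the right and rows downward; lengths in m; the calibration is good to about 2 mm. A picture is of the moment at which its call begins: read the wrist's pose just before it. get_calibration takes no time and is no camera call; for the wrist camera it gives the pose at the moment of the call.
- close_job(): hands the job in, once; it reports no verdict.
The state is a dict: "clock": time; "joint_pos": joint angles; "qd": joint speeds; "joint_torque": joint torques, N m; "eef_pos": TCP position; "ee_rot": TCP orientation; "wrist_force": force on the tool from outside, world axes, zero at the start; "wrist_torque": the same for the moment, N m; "finger_gap": opening from 0.0 (shut) to 1.0 (fully open).
Only numpy, scipy, OpenCV 4.12 (cv2) and the standard library are available. Lean on these libraries where they do the work, as an engineer would, in place of code of your own. Each camera call takes 0.05 s, during which the arm holds its last target. There are 200 camera calls.

## Working session

There is one attempt and no reset: what is moved stays moved. The work goes in short steps, Python scripts to look and compute and a tool call to move; the robot and the scene stay as the last step left them, time stands still between calls to the robot, and variables do not carry over. Pictures are saved under pics/ and viewed, about 8 in all and at most 12, crops included, and the job is handed in when it is done.

Besides the shell and the picture viewer there is one more tool, called as a command line: name --argument value ..., lists and objects as JSON in quotes. drive_tool: Moves the arm, as the interface text tells. Its arguments: {"type":"object","properties":{"rows":{"type":"array"}},"required":["rows"]}

```bash
mkdir -p pics; cat > h.py <<'E'
import numpy as np, cv2
from scipy.spatial.transform import Rotation as R
from bench import observe, capture, get_calibration, close_job
def rot(c):
    a=np.array(c["attitude"],float)
    return a if a.shape==(3,3) else (R.from_rotvec(a).as_matrix() if a.size==3 else R.from_quat(a).as_matrix())
def ray(c,u,v):
    K=np.array([[c["fx"],0,c["cx"]],[0,c["fy"],c["cy"]],[0,0,1]])
    d=np.array([(u-c["cx"])/c["fx"],(v-c["cy"])/c["fy"]]);s=d.copy()
    for _ in range(20): s=d/(1+c["k1"]*(s@s))
    return np.array(c["eye"]),rot(c)@np.array([s[0],-s[1],-1])
def onz(c,u,v,z):
    e,d=ray(c,u,v); return e+d*(z-e[2])/d[2]
def proj(c,p):
    q=rot(c).T@(np.array(p)-np.array(c["eye"])); s=np.array([q[0],-q[1]])/-q[2]; s=s*(1+c["k1"]*(s@s))
    return c["fx"]*s[0]+c["cx"],c["fy"]*s[1]+c["cy"]
E
python3 - <<'E'
from h import *
for n in ("top","scene"):
    c=get_calibration(n); print(n,c); cv2.imwrite(f"pics/{n}1.png",cv2.resize(capture(n),(800,600)))
o=observe(); print(o); print(R.from_rotvec(o["ee_rot"]).as_matrix())
E
```

```text
top {'fx': 418.35069686694857, 'fy': 418.35069686694857, 'cx': 251.56502635646902, 'cy': 192.98592079134158, 'k1': -0.10091763690247406, 'eye': array([0.25694834, 0.00703863, 1.59686447]), 'attitude': array([ 0.16841207, -0.17703408, -1.64819718])}
scene {'fx': 367.69008131164907, 'fy': 367.69008131164907, 'cx': 257.2701692264964, 'cy': 192.02357867901213, 'k1': -0.04109044154920526, 'eye': array([ 0.89573088, -0.60440554,  1.22325881]), 'attitude': array([0.51210508, 0.12867171, 0.49727802])}
{'clock': 0.1, 'joint_pos': array([-1.39199834,  0.4682922 , -0.01159607,  1.60354378,  0.00599217,
        1.07139332, -0.05628231]), 'qd': array([ 9.30221946e-05, -3.17997534e-04,  9.72116130e-04, -2.21615975e-03,
       -5.82441089e-04,  5.33565851e-04, -1.23299831e-03]), 'joint_torque': array([ 1.05140301e-03, -5.33510721e+01,  2.17024342e-02, -2.51964587e+01,
        1.14904359e-02,  4.32680827e-03,  5.20627680e-06]), 'eef_pos': array([0.14294464, 0.63356882, 0.2304265 ]), 'ee_rot': array([-1.04531439,  1.30721668,  1.04349897]), 'wrist_force': array([-0.63475628,  0.36396975, -0.70510697]), 'wrist_torque': array([-0.00023972, -0.0042699 ,  0.00327694]), 'finger_gap': 0.998449621419876}
[[-2.42562746e-04 -9.75491086e-01  2.20038819e-01]
 [-1.58375568e-03  2.20038924e-01  9.75489807e-01]
 [-9.99998716e-01 -1.11870242e-04 -1.59831279e-03]]
```

View pics/top1.png

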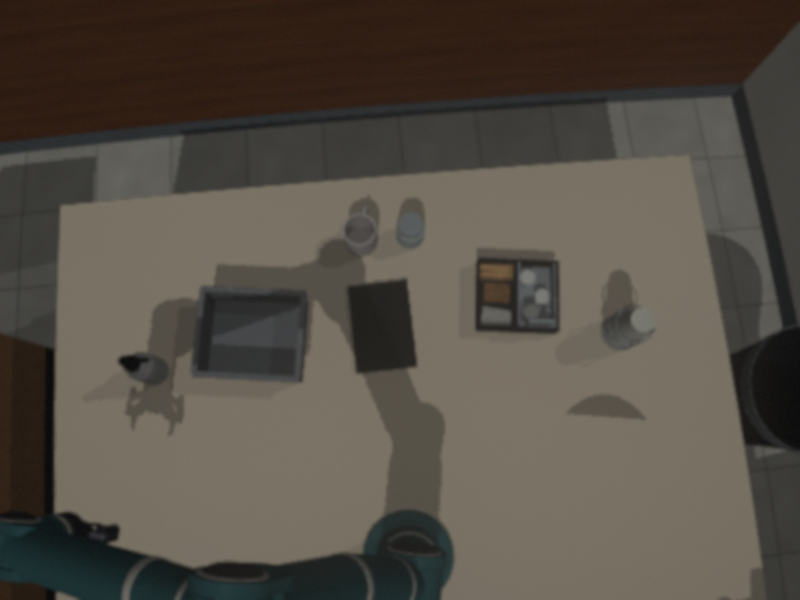

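View pics/scene1.png

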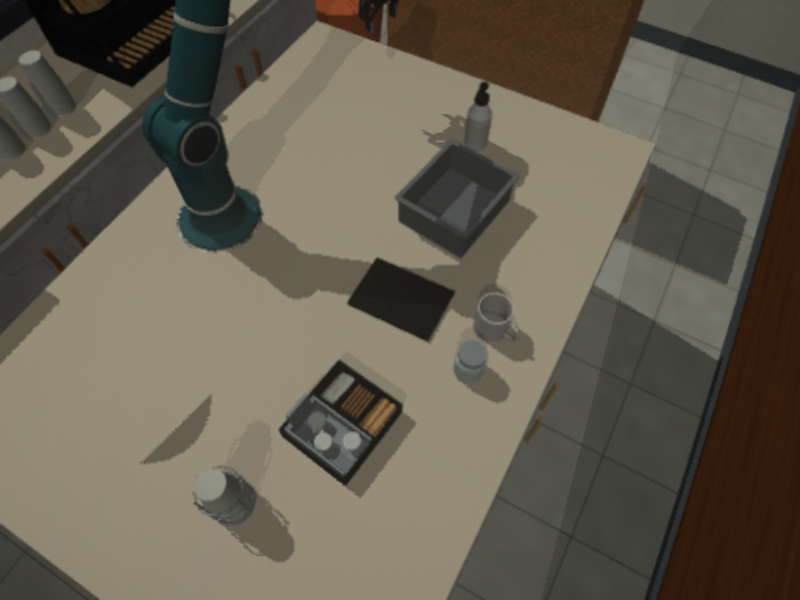

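The top view shows the mug at about (360,232), jar (410,228), tub centre (250,335), mat (382,326), organiser (517,295) and cups (630,325). The grip is at the organiser's near edge. The scene view agrees with this.

```bash
python3 - <<'E'
from h import *
s=.64
c=get_calibration("top")
def box(n,pts,z):
    P=np.array([onz(c,u*s,v*s,z)[:2] for u,v in pts],np.float32); print(n,P.mean(0).round(3),"sides",[np.linalg.norm(P[i]-P[(i+1)%4]).round(3) for i in range(4)],"edge angles",[np.degrees(np.arctan2(*(P[(i+1)%4]-P[i])[::-1])).round(1) for i in range(4)])
box("org",[(476,258),(559,261),(559,332),(476,330)],.05)
box("mat",[(348,286),(407,279),(416,367),(358,373)],.01)
box("tub",[(203,286),(308,291),(302,382),(193,377)],.1)
for n,u,v,z in[("mug",360,232,.095),("jar",411,216,.095),("cups",642,320,.165),("bot",128,362,.21)]: print(n,onz(c,u*s,v*s,z).round(3))
E
```

```text
org [ 0.589 -0.32 ] sides [np.float32(0.206), np.float32(0.178), np.float32(0.201), np.float32(0.18)] edge angles [np.float32(-96.9), np.float32(172.0), np.float32(83.6), np.float32(-6.4)]
mat [0.548 0.015] sides [np.float32(0.149), np.float32(0.222), np.float32(0.142), np.float32(0.22)] edge angles [np.float32(-87.9), np.float32(-179.4), np.float32(91.1), np.float32(2.4)]
tub [0.539 0.321] sides [np.float32(0.252), np.float32(0.214), np.float32(0.255), np.float32(0.217)] edge angles [np.float32(-97.7), np.float32(173.0), np.float32(82.9), np.float32(-7.6)]
mug [0.766 0.05  0.095]
jar [ 0.796 -0.077  0.095]
cups [ 0.482 -0.571  0.165]
bot [0.478 0.571 0.21 ]
```

drive_tool --rows '[{"tx": -5},{"tx": -5},{"tx": -5},{"tx": -5},{"tx": -5},{"tx": -5},{"tx": -5},{"tx": -5},{"tx": -5},{"tx": -5}]'

```text
validation failed for argument at $.ro...
```

```bash
cat > st.py <<'E'
from h import *
np.set_printoptions(precision=3,suppress=True)
o=observe(); print(o["clock"],o["joint_pos"],o["eef_pos"],o["finger_gap"],o["wrist_force"]); print(R.from_rotvec(o["ee_rot"]).as_matrix())
E
python3 st.py
```

```text
0.1 [-1.392  0.468 -0.012  1.604  0.006  1.071 -0.056] [0.143 0.634 0.23 ] 0.998449621419876 [-0.635  0.364 -0.705]
[[-0.    -0.975  0.22 ]
 [-0.002  0.22   0.975]
 [-1.    -0.    -0.002]]
```

drive_tool --rows '[{"tx": -5,"ty": 0,"tz": 0,"turn": 0,"hand": 1},{"tx": -5,"ty": 0,"tz": 0,"turn": 0,"hand": 1},{"tx": -5,"ty": 0,"tz": 0,"turn": 0,"hand": 1},{"tx": -5,"ty": 0,"tz": 0,"turn": 0,"hand": 1},{"tx": -5,"ty": 0,"tz": 0,"turn": 0,"hand": 1},{"tx": -5,"ty": 0,"tz": 0,"turn": 0,"hand": 1},{"tx": -5,"ty": 0,"tz": 0,"turn": 0,"hand": 1},{"tx": -5,"ty": 0,"tz": 0,"turn": 0,"hand": 1}]'

```text
clock: 0.9
eef_pos: [0.1407, 0.6303, 0.6183]
ee_rot: [-1.03, 1.286, 1.059]
wrist_force: [-0.8, -5.8, -4.5]
finger_gap: 1.0
```

```bash
python3 st.py
```

```text
0.9 [-1.524  0.361  0.207  0.919 -0.079  1.843 -0.   ] [0.141 0.63  0.618] 0.9998681440892089 [-0.807 -5.829 -4.521]
[[ 0.002 -0.976  0.216]
 [ 0.025  0.216  0.976]
 [-1.     0.003  0.025]]
```

drive_tool --rows '[{"tx": -5,"ty": 0,"tz": 0,"turn": 0,"hand": 1},{"tx": -5,"ty": 0,"tz": 0,"turn": 0,"hand": 1},{"tx": -5,"ty": 0,"tz": 0,"turn": 0,"hand": 1}]'

```text
clock: 1.2
eef_pos: [0.1347, 0.598, 0.6859]
ee_rot: [-0.957, 1.196, 1.096]
wrist_force: [-0.3, -0.7, -0.0]
finger_gap: 0.996
```

```bash
python3 st.py
```

```text
1.2 [-1.592  0.26   0.281  0.913 -0.077  1.842 -0.001] [0.135 0.598 0.686] 0.9958648074582125 [-0.31  -0.705 -0.046]
[[ 0.03  -0.976  0.218]
 [ 0.132  0.22   0.967]
 [-0.991 -0.     0.135]]
```

drive_tool --rows '[{"tx": -5,"ty": 0,"tz": 0,"turn": 0,"hand": 1},{"tx": -5,"ty": 0,"tz": 0,"turn": 0,"hand": 1},{"tx": -5,"ty": 0,"tz": 0,"turn": 0,"hand": 1},{"tx": -5,"ty": 0,"tz": 0,"turn": 0,"hand": 1},{"tx": -5,"ty": 0,"tz": 0,"turn": 0,"hand": 1},{"tx": -5,"ty": 0,"tz": 0,"turn": 0,"hand": 1}]'

```text
clock: 1.8
eef_pos: [0.1167, 0.5143, 0.8102]
ee_rot: [-0.811, 1.017, 1.169]
wrist_force: [-0.9, -0.7, 1.0]
finger_gap: 1.001
```

```bash
python3 st.py
```

```text
1.8 [-2.176  0.041  0.829  0.915 -0.031  1.842 -0.018] [0.117 0.514 0.81 ] 1.0012130761938074 [-0.896 -0.673  0.951]
[[ 0.076 -0.975  0.207]
 [ 0.34   0.221  0.914]
 [-0.937  0.001  0.349]]
```

drive_tool --rows '[{"tx": 5,"ty": 0,"tz": -2,"turn": 0,"hand": 1},{"tx": 5,"ty": 0,"tz": -2,"turn": 0,"hand": 1},{"tx": 5,"ty": 0,"tz": -2,"turn": 0,"hand": 1},{"tx": 5,"ty": 0,"tz": -2,"turn": 0,"hand": 1}]'

```text
clock: 2.2
eef_pos: [0.114, 0.5096, 0.6069]
ee_rot: [-0.814, 1.017, 1.171]
wrist_force: [0.9, 0.5, -0.4]
finger_gap: 1.002
```

```bash
python3 st.py
```

```text
2.2 [-2.264 -0.201  0.675  1.546  0.205  1.406 -0.225] [0.114 0.51  0.607] 1.0022386607143299 [ 0.865  0.46  -0.449]
[[ 0.075 -0.976  0.204]
 [ 0.339  0.218  0.915]
 [-0.938  0.001  0.347]]
```

drive_tool --rows '[{"tx": -1.7,"ty": 0,"tz": -4.7,"turn": 0,"hand": 1},{"tx": -1.7,"ty": 0,"tz": -4.7,"turn": 0,"hand": 1},{"tx": -1.7,"ty": 0,"tz": -4.7,"turn": 0,"hand": 1},{"tx": -1.7,"ty": 0,"tz": -4.7,"turn": 0,"hand": 1}]'

```text
clock: 2.6
eef_pos: [0.1027, 0.4151, 0.6188]
ee_rot: [-0.804, 1.015, 1.179]
wrist_force: [0.0, -0.5, 0.4]
finger_gap: 1.004
```

```bash
python3 st.py
```

```text
2.6 [-1.701 -0.308  0.185  1.639  0.106  1.445 -0.157] [0.103 0.415 0.619] 1.0040651305632695 [ 0.03  -0.489  0.363]
[[ 0.069 -0.976  0.205]
 [ 0.348  0.217  0.912]
 [-0.935  0.009  0.355]]
```

drive_tool --rows '[{"tx": 4.7,"ty": 0,"tz": -1.8,"turn": 0,"hand": 1},{"tx": 4.7,"ty": 0,"tz": -1.8,"turn": 0,"hand": 1},{"tx": 4.7,"ty": 0,"tz": -1.8,"turn": 0,"hand": 1},{"tx": 4.7,"ty": 0,"tz": -1.8,"turn": 0,"hand": 1},{"tx": 4.7,"ty": 0,"tz": -1.8,"turn": 0,"hand": 1},{"tx": -1.7,"ty": 0,"tz": -4.7,"turn": 0,"hand": 1},{"tx": -1.7,"ty": 0,"tz": -4.7,"turn": 0,"hand": 1},{"tx": -1.7,"ty": 0,"tz": -4.7,"turn": 0,"hand": 1}]'

```text
clock: 3.4
eef_pos: [0.1001, 0.3752, 0.3467]
ee_rot: [-0.81, 1.058, 1.146]
wrist_force: [4.5, -0.9, 1.2]
finger_gap: 0.997
```

```bash
python3 st.py
```

```text
3.4 [-1.123 -0.299 -0.218  2.21  -0.09   0.901  0.025] [0.1   0.375 0.347] 0.9971592778381279 [ 4.529 -0.928  1.243]
[[ 0.066 -0.97   0.235]
 [ 0.312  0.244  0.918]
 [-0.948  0.013  0.319]]
```

drive_tool --rows '[{"tx": -1.7,"ty": 0,"tz": -4.7,"turn": 0,"hand": 1},{"tx": -1.7,"ty": 0,"tz": -4.7,"turn": 0,"hand": 1},{"tx": -1.7,"ty": 0,"tz": -4.7,"turn": 0,"hand": 1},{"tx": -1.7,"ty": 0,"tz": -4.7,"turn": 0,"hand": 1},{"tx": -1.7,"ty": 0,"tz": -4.7,"turn": 0,"hand": 1}]'

```text
clock: 3.9
eef_pos: [0.0577, 0.3307, 0.2946]
ee_rot: [-0.887, 1.155, 1.181]
wrist_force: [-3.3, 0.4, 0.1]
finger_gap: 0.999
```

```bash
python3 st.py
```

```text
3.9 [-1.045 -0.306 -0.325  2.308 -0.19   0.914  0.104] [0.058 0.331 0.295] 0.9986488823304958 [-3.256  0.371  0.095]
[[-0.009 -0.98   0.2  ]
 [ 0.222  0.193  0.956]
 [-0.975  0.053  0.216]]
```

drive_tool --rows '[{"tx": -2,"ty": 0,"tz": -4.5,"turn": 0,"hand": 1},{"tx": -2,"ty": 0,"tz": -4.5,"turn": 0,"hand": 1},{"tx": -2,"ty": 0,"tz": -4.5,"turn": 0,"hand": 1},{"tx": -2,"ty": 0,"tz": -4.5,"turn": 0,"hand": 1},{"tx": -2,"ty": 0,"tz": -4.5,"turn": 0,"hand": 1}]'

```text
clock: 4.4
eef_pos: [0.042, 0.2791, 0.2586]
ee_rot: [-0.93, 1.279, 1.133]
wrist_force: [2.6, -0.8, 1.3]
finger_gap: 0.997
```

```bash
python3 st.py
```

```text
4.4 [-1.138 -0.308 -0.257  2.387 -0.184  0.959  0.052] [0.042 0.279 0.259] 0.9967184463962396 [ 2.644 -0.774  1.298]
[[-0.054 -0.971  0.231]
 [ 0.112  0.224  0.968]
 [-0.992  0.078  0.097]]
```

drive_tool --rows '[{"tx": -2,"ty": 0,"tz": -4.5,"turn": 0,"hand": 1},{"tx": -2,"ty": 0,"tz": -4.5,"turn": 0,"hand": 1},{"tx": -2,"ty": 0,"tz": -4.5,"turn": 0,"hand": 1},{"tx": -2,"ty": 0,"tz": 5,"turn": 0,"hand": 1},{"tx": -2,"ty": 0,"tz": 5,"turn": 0,"hand": 1},{"tx": -2,"ty": 0,"tz": 5,"turn": 0,"hand": 1}]'

```text
clock: 5.0
eef_pos: [0.0597, 0.3833, 0.2968]
ee_rot: [-0.982, 1.343, 1.122]
wrist_force: [-0.6, 0.2, 0.8]
finger_gap: 1.002
```

```bash
python3 st.py
```

```text
5.0 [-0.986 -0.06  -0.422  2.103 -0.127  1.069  0.005] [0.06  0.383 0.297] 1.0015560507641585 [-0.562  0.219  0.815]
[[-0.081 -0.973  0.218]
 [ 0.041  0.215  0.976]
 [-0.996  0.088  0.023]]
```

```bash
cat > plan.py <<'E'
import sys; from h import *
# args: hand then x,y,z,turn,n per leg (absolute world target of TCP, total turn deg)
o=observe(); p=np.array(o["eef_pos"]); M=R.from_rotvec(o["ee_rot"]).as_matrix()
hand=float(sys.argv[1]); k=0
for leg in sys.argv[2:]:
    x,y,z,t,n=map(float,leg.split(",")); n=int(n); q=np.array([x,y,z])
    d=(q-p)/n; print("len/row cm",np.linalg.norm(d)*100)
    for i in range(n):
        l=(M.T@d*100).round(2); k+=1
        print(f'{{"tx": {l[0]:g}, "ty": {l[1]:g}, "tz": {l[2]:g}, "turn": {t/n:g}, "hand": {hand:g}}},')
        M=M@R.from_euler("x",t/n,degrees=True).as_matrix()
    p=q
print("jaw yaw",np.degrees(np.arctan2(M[1,2],M[0,2])),"tilt",M[:,0])
E
python3 plan.py 1 .45,.1,.45,42,11 .5,-.3,.6,42,9
```

```text
len/row cm 4.600305381728054
{"tx": -1.78, "ty": -3.88, "tz": -1.71, "turn": 3.81818, "hand": 1},
{"tx": -1.78, "ty": -3.99, "tz": -1.45, "turn": 3.81818, "hand": 1},
{"tx": -1.78, "ty": -4.07, "tz": -1.18, "turn": 3.81818, "hand": 1},
{"tx": -1.78, "ty": -4.14, "tz": -0.9, "turn": 3.81818, "hand": 1},
{"tx": -1.78, "ty": -4.19, "tz": -0.63, "turn": 3.81818, "hand": 1},
{"tx": -1.78, "ty": -4.23, "tz": -0.35, "turn": 3.81818, "hand": 1},
{"tx": -1.78, "ty": -4.24, "tz": -0.06, "turn": 3.81818, "hand": 1},
{"tx": -1.78, "ty": -4.24, "tz": 0.22, "turn": 3.81818, "hand": 1},
{"tx": -1.78, "ty": -4.21, "tz": 0.5, "turn": 3.81818, "hand": 1},
{"tx": -1.78, "ty": -4.17, "tz": 0.78, "turn": 3.81818, "hand": 1},
{"tx": -1.78, "ty": -4.11, "tz": 1.06, "turn": 3.81818, "hand": 1},
len/row cm 4.779069592801459
{"tx": -1.89, "ty": -3.8, "tz": -2.2, "turn": 4.66667, "hand": 1},
{"tx": -1.89, "ty": -3.96, "tz": -1.89, "turn": 4.66667, "hand": 1},
{"tx": -1.89, "ty": -4.1, "tz": -1.56, "turn": 4.66667, "hand": 1},
{"tx": -1.89, "ty": -4.22, "tz": -1.22, "turn": 4.66667, "hand": 1},
{"tx": -1.89, "ty": -4.3, "tz": -0.87, "turn": 4.66667, "hand": 1},
{"tx": -1.89, "ty": -4.36, "tz": -0.52, "turn": 4.66667, "hand": 1},
{"tx": -1.89, "ty": -4.39, "tz": -0.16, "turn": 4.66667, "hand": 1},
{"tx": -1.89, "ty": -4.39, "tz": 0.2, "turn": 4.66667, "hand": 1},
{"tx": -1.89, "ty": -4.36, "tz": 0.55, "turn": 4.66667, "hand": 1},
jaw yaw -6.446361050026109 tilt [-0.08136059  0.04118066 -0.99583362]
```

drive_tool --rows '[{"tx": -1.8,"ty": -3.9,"tz": -1.7,"turn": 4,"hand": 1},{"tx": -1.8,"ty": -4,"tz": -1.4,"turn": 4,"hand": 1},{"tx": -1.8,"ty": -4.1,"tz": -1.2,"turn": 4,"hand": 1},{"tx": -1.8,"ty": -4.1,"tz": -0.9,"turn": 4,"hand": 1},{"tx": -1.8,"ty": -4.2,"tz": -0.6,"turn": 4,"hand": 1},{"tx": -1.8,"ty": -4.2,"tz": -0.3,"turn": 4,"hand": 1},{"tx": -1.8,"ty": -4.2,"tz": 0,"turn": 4,"hand": 1},{"tx": -1.8,"ty": -4.2,"tz": 0.2,"turn": 4,"hand": 1},{"tx": -1.8,"ty": -4.2,"tz": 0.5,"turn": 4,"hand": 1},{"tx": -1.8,"ty": -4.2,"tz": 0.8,"turn": 4,"hand": 1},{"tx": -1.8,"ty": -4.1,"tz": 1,"turn": 4,"hand": 1}]'

```text
clock: 6.1
eef_pos: [0.4464, 0.0927, 0.4518]
ee_rot: [-0.408, 1.589, 0.509]
wrist_force: [0.8, 1.2, -0.5]
finger_gap: 1.0
```

drive_tool --rows '[{"tx": -1.9,"ty": -3.8,"tz": -2.2,"turn": 4.5,"hand": 1},{"tx": -1.9,"ty": -4,"tz": -1.9,"turn": 4.5,"hand": 1},{"tx": -1.9,"ty": -4.1,"tz": -1.6,"turn": 4.5,"hand": 1},{"tx": -1.9,"ty": -4.2,"tz": -1.2,"turn": 4.5,"hand": 1},{"tx": -1.9,"ty": -4.3,"tz": -0.9,"turn": 4.5,"hand": 1},{"tx": -1.9,"ty": -4.4,"tz": -0.5,"turn": 4.5,"hand": 1},{"tx": -1.9,"ty": -4.4,"tz": -0.2,"turn": 4.5,"hand": 1},{"tx": -1.9,"ty": -4.4,"tz": 0.2,"turn": 4.5,"hand": 1},{"tx": -1.9,"ty": -4.4,"tz": 0.5,"turn": 4.5,"hand": 1},{"tx": -5,"ty": 0,"tz": 0,"turn": 0,"hand": 1},{"tx": -5,"ty": 0,"tz": 0,"turn": 0,"hand": 1}]'

```text
clock: 7.2
eef_pos: [0.4788, -0.2866, 0.6281]
ee_rot: [0.067, 1.579, -0.077]
wrist_force: [-0.6, -0.2, 0.4]
finger_gap: 0.998
```

```bash
python3 st.py; python3 -c "
from h import *
cv2.imwrite('pics/top2.png',cv2.resize(capture('top')[140:260,130:450],(800,300)))
print(get_calibration('wrist'));cv2.imwrite('pics/w1.png',cv2.resize(capture('wrist'),(800,600)))"
```

```text
7.2 [ 0.179  0.193  0.388  1.125 -0.065  1.841  0.452] [ 0.479 -0.287  0.628] 0.9978616735640875 [-0.612 -0.247  0.406]
[[-0.01   0.091  0.996]
 [-0.006  0.996 -0.092]
 [-1.    -0.007 -0.009]]
{'fx': 331.10389322150814, 'fy': 331.10389322150814, 'cx': 255.3906046992415, 'cy': 193.15199935836512, 'k1': -0.04814288310638216, 'eye': array([ 0.48503367, -0.2062751 ,  0.77430053]), 'attitude': array([-0.32834943,  0.0137911 , -0.0897338 ])}
```

View pics/w1.png

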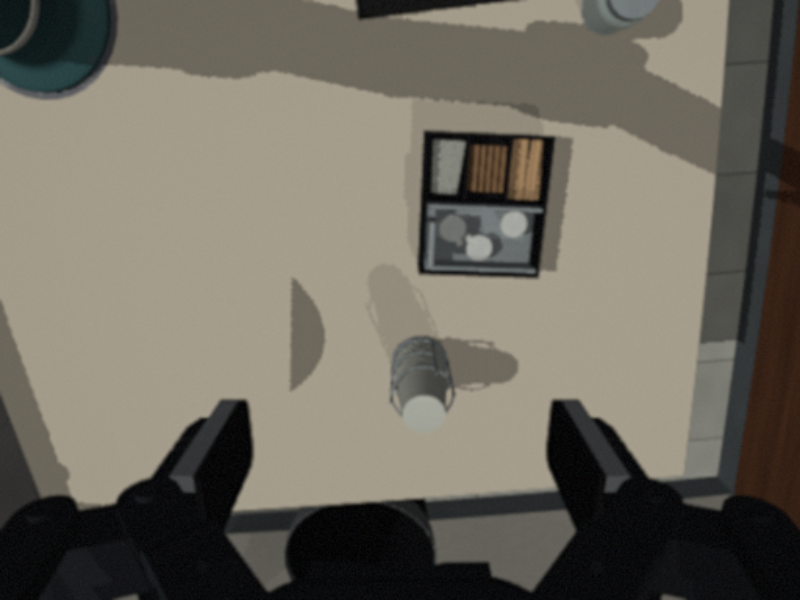

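Wrist view: organiser rim corners are at (426,131), (554,137), (540,278) and (419,273). The grip strip is near x≈431, y 220–265, and the three creamers are in the tray.

```bash
python3 - <<'E'
from h import *
s=.64
c=get_calibration("wrist")
P=np.array([onz(c,u*s,v*s,.05)[:2] for u,v in [(426,131),(554,137),(540,278),(419,273)]])
print(P.round(3),P.mean(0).round(4)); 
for i in range(4): d=P[(i+1)%4]-P[i]; print(np.linalg.norm(d).round(3),np.degrees(np.arctan2(d[1],d[0])).round(1))
for n,u,v,z in[("cr3",514,224,.035),("cr1",453,228,.035),("cr2",478,247,.035),("cups",425,413,.165),("jar",633,8,.095)]: print(n,onz(c,u*s,v*s,z).round(3))
im=capture("wrist"); cv2.imwrite("pics/w2.png",cv2.resize(im[75:185,255:365],(770,770))[:600])
cv2.imwrite("pics/w2.png",cv2.resize(im[75:185,255:365],(600,600),interpolation=cv2.INTER_CUBIC))
E
```

```text
[[ 0.52  -0.215]
 [ 0.691 -0.237]
 [ 0.671 -0.433]
 [ 0.495 -0.41 ]] [ 0.5944 -0.3239]
0.172 -7.4
0.197 -95.9
0.177 172.4
0.197 82.8
cr3 [ 0.638 -0.354  0.035]
cr1 [ 0.55  -0.352  0.035]
cr2 [ 0.584 -0.383  0.035]
cups [ 0.487 -0.573  0.165]
jar [ 0.774 -0.094  0.095]
```

View pics/w2.png

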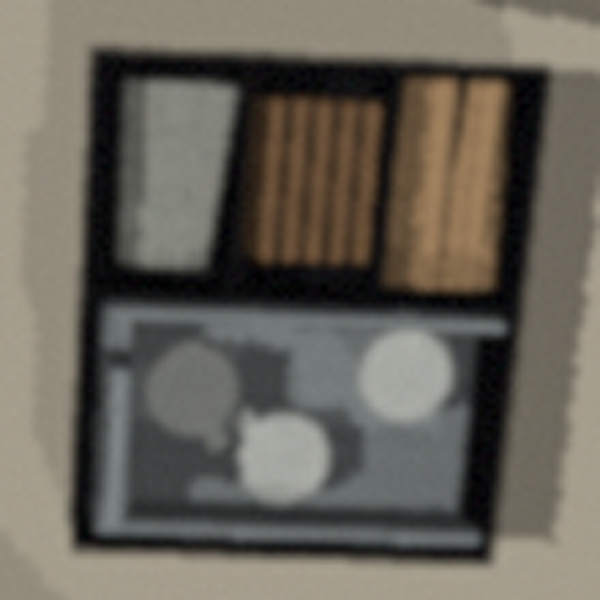

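Crop: organiser corners at (92,52), (548,70), (490,560), (76,548). The grip plate is at about x 105–130, from y 365 downward.

```bash
python3 - <<'E'
from h import *
c=get_calibration("wrist"); k=110/600
P=np.array([onz(c,255+u*k,75+v*k,.05)[:2] for u,v in [(92,52),(548,70),(490,560),(76,548)]])
o=P.mean(0); print(o.round(4))
for i in range(4): d=P[(i+1)%4]-P[i]; print(np.linalg.norm(d).round(3),np.degrees(np.arctan2(d[1],d[0])).round(1))
th=np.radians(-7.1); M=np.array([[np.cos(th),-np.sin(th)],[np.sin(th),np.cos(th)]])
def pc(p): u,v=proj(c,p); return round((u-255)/k),round((v-75)/k)
for n,x,y,z in [("g",-.08,-.03,.1),("g",-.08,.03,.1),("g",-.07,.03,.1),("g",-.07,-.03,.1),("rim",-.08,-.046,.05),("rim",-.08,.046,.05),("rim",.08,.046,.05),("rim",.08,-.046,.05)]:
    w=o+M@np.array([x,y-.046]); print(n,x,y,pc([*w,z]))
print("tray",o+M@[0,-.046],"grip",o+M@[-.075,-.046])
E
```

```text
[ 0.5928 -0.3228]
0.175 -7.0
0.196 -97.0
0.173 173.3
0.196 83.8
g -0.08 -0.03 (97, 527)
g -0.08 0.03 (106, 372)
g -0.07 0.03 (132, 373)
g -0.07 -0.03 (123, 528)
rim -0.08 -0.046 (90, 533)
rim -0.08 0.046 (101, 310)
rim 0.08 0.046 (501, 325)
rim 0.08 -0.046 (474, 547)
tray [ 0.58711455 -0.36844122] grip [ 0.51268966 -0.35917111]
```

drive_tool --rows '[{"tx": 4.7,"ty": -0.7,"tz": 0.4,"turn": 1.8,"hand": 1},{"tx": 4.7,"ty": -0.7,"tz": 0.4,"turn": 0,"hand": 1},{"tx": 4.7,"ty": -0.7,"tz": 0.4,"turn": 0,"hand": 1},{"tx": 4.7,"ty": -0.7,"tz": 0.4,"turn": 0,"hand": 1},{"tx": 4.7,"ty": -0.7,"tz": 0.4,"turn": 0,"hand": 1},{"tx": 4.7,"ty": -0.7,"tz": 0.4,"turn": 0,"hand": 1},{"tx": 4.7,"ty": -0.7,"tz": 0.4,"turn": 0,"hand": 1},{"tx": 4.7,"ty": -0.7,"tz": 0.4,"turn": 0,"hand": 1},{"tx": 4.7,"ty": -0.7,"tz": 0.4,"turn": 0,"hand": 1},{"tx": 3.5,"ty": -0.7,"tz": 0.4,"turn": 0,"hand": 1}]'

```text
clock: 8.35
eef_pos: [0.5049, -0.3608, 0.1666]
ee_rot: [0.09, 1.582, -0.098]
wrist_force: [-0.1, 0.2, 0.1]
finger_gap: 1.0
```

```bash
python3 st.py; python3 plan.py 1 .513,-.359,.06,0,3;  python3 - <<'E'
from h import *
c=get_calibration("wrist"); print([tuple(np.round(np.array(proj(c,[.513+a,-.359-a*.12+b,.1]))/.64)) for a,b in [(0,0),(0,.03),(0,-.03)]]); cv2.imwrite('pics/w3.png',cv2.resize(capture('wrist'),(800,600)))
E
```

```text
8.35 [ 0.298  0.504  0.354  1.746 -0.195  0.936  0.609] [ 0.505 -0.361  0.167] 0.9998458454230188 [-0.078  0.177  0.071]
[[-0.014  0.119  0.993]
 [-0.004  0.993 -0.119]
 [-1.    -0.006 -0.013]]
len/row cm 3.5634791272930637
{"tx": 3.55, "ty": 0.11, "tz": 0.31, "turn": 0, "hand": 1},
{"tx": 3.55, "ty": 0.11, "tz": 0.31, "turn": 0, "hand": 1},
{"tx": 3.55, "ty": 0.11, "tz": 0.31, "turn": 0, "hand": 1},
jaw yaw -6.854365855335086 tilt [-0.01363484 -0.00411246 -0.99989858]
[(np.float64(418.0), np.float64(317.0)), (np.float64(411.0), np.float64(249.0)), (np.float64(426.0), np.float64(380.0))]
```

View pics/w3.png

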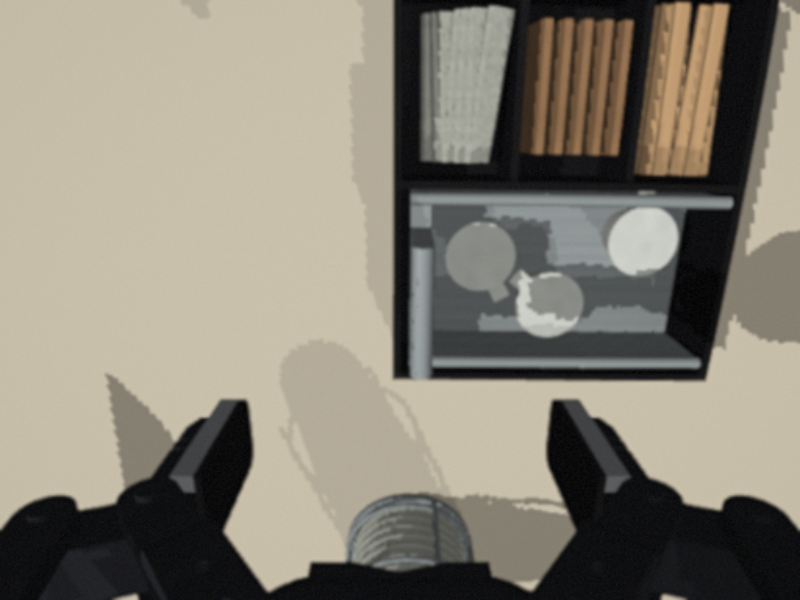

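The grip top runs from about (423,240) to (421,378), which is 2–3 mm from the prediction, so I'll correct for that while going down.

drive_tool --rows '[{"tx": 3.5,"ty": 0.2,"tz": 0.35,"turn": 0,"hand": 1},{"tx": 3.5,"ty": 0.2,"tz": 0.35,"turn": 0,"hand": 1},{"tx": 3.6,"ty": 0.2,"tz": 0.35,"turn": 0,"hand": 1},{"tx": 0,"ty": 0,"tz": 0,"turn": 0,"hand": 0},{"tx": 0,"ty": 0,"tz": 0,"turn": 0,"hand": 0},{"tx": 0,"ty": 0,"tz": 0,"turn": 0,"hand": 0},{"tx": 0,"ty": 0,"tz": 0,"turn": 0,"hand": 0},{"tx": 0,"ty": 0,"tz": 0,"turn": 0,"hand": 0},{"tx": 0,"ty": 0,"tz": 0,"turn": 0,"hand": 0},{"tx": 0,"ty": 0,"tz": 0,"turn": 0,"hand": 0}]'

```text
clock: 9.4
eef_pos: [0.517, -0.3592, 0.0671]
ee_rot: [0.089, 1.575, -0.101]
wrist_force: [-3.4, 2.2, 7.1]
finger_gap: 0.103
```

```bash
python3 st.py
```

```text
9.4 [ 0.323  0.645  0.309  1.778 -0.254  0.76   0.637] [ 0.517 -0.359  0.067] 0.10307612955870567 [-3.411  2.156  7.113]
[[-0.007  0.121  0.993]
 [-0.008  0.993 -0.121]
 [-1.    -0.008 -0.006]]
```

drive_tool --rows '[{"tx": -0.5,"ty": 0,"tz": 0,"turn": 0,"hand": 0},{"tx": -1,"ty": 0,"tz": 0,"turn": 0,"hand": 0},{"tx": -1.5,"ty": 0,"tz": 0,"turn": 0,"hand": 0},{"tx": -2,"ty": 0,"tz": 0,"turn": 0,"hand": 0},{"tx": -2,"ty": 0,"tz": 0,"turn": 0,"hand": 0},{"tx": -2,"ty": 0,"tz": 0,"turn": 0,"hand": 0},{"tx": -2,"ty": 0,"tz": 0,"turn": 0,"hand": 0},{"tx": -2,"ty": 0,"tz": 0,"turn": 0,"hand": 0},{"tx": -2,"ty": 0,"tz": 0,"turn": 0,"hand": 0},{"tx": -1,"ty": 0,"tz": 0,"turn": 0,"hand": 0},{"tx": 0,"ty": 0,"tz": 0,"turn": 0,"hand": 0},{"tx": 0,"ty": 0,"tz": 0,"turn": 0,"hand": 0}]'

```text
clock: 10.6
eef_pos: [0.518, -0.3572, 0.2249]
ee_rot: [0.089, 1.577, -0.1]
wrist_force: [-0.4, 0.5, -1.3]
finger_gap: 0.104
```

```bash
python3 st.py; python3 - <<'E'
from h import *
a=cv2.resize(capture('wrist'),(400,300)); b=capture('scene')[150:350,150:417]; cv2.imwrite('pics/w4.png',np.hstack([a,cv2.resize(b,(400,300))]))
E
```

```text
10.6 [ 0.27   0.45   0.372  1.681 -0.172  1.047  0.574] [ 0.518 -0.357  0.225] 0.10426200332170092 [-0.393  0.459 -1.281]
[[-0.009  0.12   0.993]
 [-0.007  0.993 -0.12 ]
 [-1.    -0.008 -0.008]]
```

View pics/w4.png

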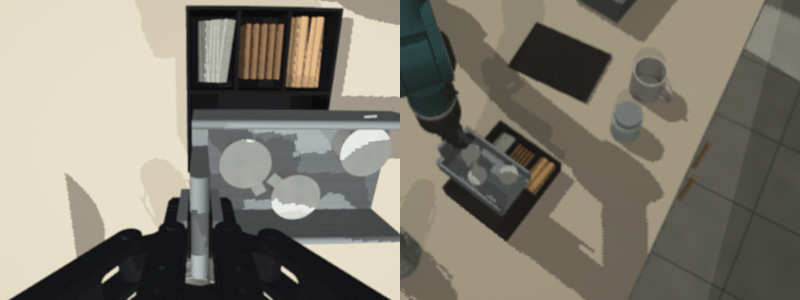

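Both views show the tray held level above the organiser with all three creamers in it. Next I carry it up and across.

```bash
python3 plan.py 0 .518,-.25,.30,0,4 .51,.10,.50,-19,9 .51,.31,.62,-19,6 | grep -v len
```

```text
{"tx": -1.91, "ty": 2.64, "tz": -0.33, "turn": 0, "hand": 0},
{"tx": -1.91, "ty": 2.64, "tz": -0.33, "turn": 0, "hand": 0},
{"tx": -1.91, "ty": 2.64, "tz": -0.33, "turn": 0, "hand": 0},
{"tx": -1.91, "ty": 2.64, "tz": -0.33, "turn": 0, "hand": 0},
{"tx": -2.24, "ty": 3.83, "tz": -0.58, "turn": -2.11111, "hand": 0},
{"tx": -2.24, "ty": 3.85, "tz": -0.43, "turn": -2.11111, "hand": 0},
{"tx": -2.24, "ty": 3.87, "tz": -0.29, "turn": -2.11111, "hand": 0},
{"tx": -2.24, "ty": 3.87, "tz": -0.15, "turn": -2.11111, "hand": 0},
{"tx": -2.24, "ty": 3.88, "tz": -0.01, "turn": -2.11111, "hand": 0},
{"tx": -2.24, "ty": 3.87, "tz": 0.14, "turn": -2.11111, "hand": 0},
{"tx": -2.24, "ty": 3.87, "tz": 0.28, "turn": -2.11111, "hand": 0},
{"tx": -2.24, "ty": 3.85, "tz": 0.42, "turn": -2.11111, "hand": 0},
{"tx": -2.24, "ty": 3.84, "tz": 0.56, "turn": -2.11111, "hand": 0},
{"tx": -2.02, "ty": 3.41, "tz": 0.71, "turn": -3.16667, "hand": 0},
{"tx": -2.02, "ty": 3.37, "tz": 0.9, "turn": -3.16667, "hand": 0},
{"tx": -2.02, "ty": 3.32, "tz": 1.08, "turn": -3.16667, "hand": 0},
{"tx": -2.02, "ty": 3.25, "tz": 1.27, "turn": -3.16667, "hand": 0},
{"tx": -2.02, "ty": 3.18, "tz": 1.44, "turn": -3.16667, "hand": 0},
{"tx": -2.02, "ty": 3.09, "tz": 1.62, "turn": -3.16667, "hand": 0},
jaw yaw 31.10353254997329 tilt [-0.01002944 -0.00602189 -0.99993157]
```

drive_tool --rows '[{"tx": -1.5,"ty": 1.3,"tz": -0.2,"turn": 0,"hand": 0},{"tx": -2,"ty": 2.2,"tz": -0.3,"turn": 0,"hand": 0},{"tx": -2,"ty": 2.7,"tz": -0.3,"turn": 0,"hand": 0},{"tx": -2,"ty": 3.2,"tz": -0.4,"turn": -1,"hand": 0},{"tx": -2.2,"ty": 3.6,"tz": -0.5,"turn": -2,"hand": 0},{"tx": -2.2,"ty": 3.8,"tz": -0.5,"turn": -2,"hand": 0},{"tx": -2.2,"ty": 3.8,"tz": -0.3,"turn": -2,"hand": 0},{"tx": -2.2,"ty": 3.8,"tz": -0.2,"turn": -2,"hand": 0},{"tx": -2.2,"ty": 3.8,"tz": 0,"turn": -2,"hand": 0},{"tx": -2.2,"ty": 3.8,"tz": 0.1,"turn": -2,"hand": 0},{"tx": -2.2,"ty": 3.8,"tz": 0.3,"turn": -2,"hand": 0},{"tx": -2.2,"ty": 3.8,"tz": 0.4,"turn": -2,"hand": 0}]'

```text
clock: 11.9
eef_pos: [0.5055, 0.044, 0.4751]
ee_rot: [-0.145, 1.575, 0.135]
wrist_force: [-0.6, 0.0, -2.1]
finger_gap: 0.105
```

drive_tool --rows '[{"tx": -2.2,"ty": 3.7,"tz": 0.5,"turn": -2,"hand": 0},{"tx": -2.1,"ty": 3.7,"tz": 0.6,"turn": -3,"hand": 0},{"tx": -2,"ty": 3.6,"tz": 0.7,"turn": -3,"hand": 0},{"tx": -2,"ty": 3.4,"tz": 0.9,"turn": -3,"hand": 0},{"tx": -2,"ty": 3.2,"tz": 1,"turn": -3,"hand": 0},{"tx": -2,"ty": 3,"tz": 1,"turn": -3,"hand": 0},{"tx": -2,"ty": 2.2,"tz": 1,"turn": -3,"hand": 0},{"tx": -2,"ty": 1.5,"tz": 0.5,"turn": -3,"hand": 0},{"tx": -2,"ty": 0.5,"tz": 0,"turn": 0,"hand": 0},{"tx": -3,"ty": 0,"tz": 0,"turn": 0,"hand": 0}]'

```text
clock: 12.9
eef_pos: [0.4829, 0.2916, 0.6446]
ee_rot: [-0.434, 1.496, 0.443]
wrist_force: [0.3, 0.1, -1.6]
finger_gap: 0.103
```

```bash
python3 st.py
```

```text
12.9 [-0.876  0.193  0.359  1.088 -0.068  1.842  0.019] [0.483 0.292 0.645] 0.10293623512985768 [ 0.316  0.104 -1.561]
[[ 0.027 -0.533  0.846]
 [ 0.013  0.846  0.533]
 [-1.    -0.003  0.03 ]]
```

Now push up at the limit to tip the hand outward, which raises the tray's front.

drive_tool --rows '[{"tx": -5,"ty": 0,"tz": 0,"turn": 0,"hand": 0},{"tx": -5,"ty": 0,"tz": 0,"turn": 0,"hand": 0},{"tx": -5,"ty": 0,"tz": 0,"turn": 0,"hand": 0},{"tx": -5,"ty": 0,"tz": 0,"turn": 0,"hand": 0},{"tx": -5,"ty": 0,"tz": 0,"turn": 0,"hand": 0},{"tx": -5,"ty": 0,"tz": 0,"turn": 0,"hand": 0},{"tx": -5,"ty": 0,"tz": 0,"turn": 0,"hand": 0},{"tx": -5,"ty": 0,"tz": 0,"turn": 0,"hand": 0},{"tx": -5,"ty": 0,"tz": 0,"turn": 0,"hand": 0},{"tx": -5,"ty": 0,"tz": 0,"turn": 0,"hand": 0}]'

```text
clock: 13.9
eef_pos: [0.4209, 0.249, 0.8022]
ee_rot: [-0.346, 1.197, 0.491]
wrist_force: [0.9, -0.6, -2.2]
finger_gap: 0.104
```

```bash
python3 st.py
```

```text
13.9 [-0.738 -0.014  0.122  0.974  0.018  1.842 -0.044] [0.421 0.249 0.802] 0.10393276568531189 [ 0.852 -0.585 -2.227]
[[ 0.281 -0.534  0.797]
 [ 0.179  0.845  0.504]
 [-0.943  0.001  0.333]]
```

drive_tool --rows '[{"tx": -4.7,"ty": 0,"tz": 1.7,"turn": 0,"hand": 0},{"tx": -4.7,"ty": 0,"tz": 1.7,"turn": 0,"hand": 0},{"tx": -4.7,"ty": 0,"tz": 1.7,"turn": 0,"hand": 0},{"tx": -4.7,"ty": 0,"tz": 1.7,"turn": 0,"hand": 0},{"tx": -4.7,"ty": 0,"tz": 1.7,"turn": 0,"hand": 0},{"tx": -4.7,"ty": 0,"tz": 1.7,"turn": 0,"hand": 0},{"tx": -4.7,"ty": 0,"tz": 1.7,"turn": 0,"hand": 0},{"tx": -4.7,"ty": 0,"tz": 1.7,"turn": 0,"hand": 0},{"tx": -4.7,"ty": 0,"tz": 1.7,"turn": 0,"hand": 0},{"tx": -4.7,"ty": 0,"tz": 1.7,"turn": 0,"hand": 0}]'

```text
clock: 14.9
eef_pos: [0.3626, 0.2056, 0.9938]
ee_rot: [-0.226, 0.812, 0.528]
wrist_force: [-0.4, 0.1, -2.1]
finger_gap: 0.105
```

```bash
python3 st.py
```

```text
14.9 [ 0.03  -0.067 -0.498  0.62  -0.094  1.843  0.017] [0.363 0.206 0.994] 0.10474289130091508 [-0.359  0.133 -2.074]
[[ 0.568 -0.53   0.63 ]
 [ 0.361  0.848  0.388]
 [-0.74   0.007  0.673]]
```

drive_tool --rows '[{"tx": -3.7,"ty": 0,"tz": 3.4,"turn": 0,"hand": 0},{"tx": -3.7,"ty": 0,"tz": 3.4,"turn": 0,"hand": 0},{"tx": -3.7,"ty": 0,"tz": 3.4,"turn": 0,"hand": 0}]'

```text
clock: 15.2
eef_pos: [0.3611, 0.2073, 1.0485]
ee_rot: [-0.195, 0.697, 0.543]
wrist_force: [0.2, 0.5, -1.6]
finger_gap: 0.109
```

```bash
python3 st.py; python3 plan.py 0 .55,.36,.5,0,13 | tail -3;  python3 - <<'E'
from h import *
a=cv2.resize(capture('wrist'),(400,300)); b=capture('scene'); cv2.imwrite('pics/w5.png',np.hstack([a,cv2.resize(b,(400,300))]))
E
```

```text
15.2 [ 0.22  -0.007 -0.788  0.447 -0.005  1.842 -0.012] [0.361 0.207 1.048] 0.10933551241945408 [ 0.186  0.496 -1.633]
[[ 0.636 -0.536  0.556]
 [ 0.409  0.844  0.346]
 [-0.655  0.007  0.756]]
{"tx": 4.17, "ty": 0.18, "tz": -1.97, "turn": 0, "hand": 0},
{"tx": 4.17, "ty": 0.18, "tz": -1.97, "turn": 0, "hand": 0},
jaw yaw 31.939019813880126 tilt [ 0.63574635  0.40855211 -0.65491354]
```

View pics/w5.png

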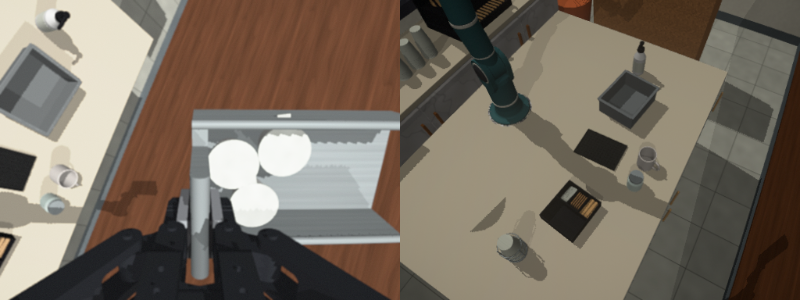

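The tray is tilted 49° front-up and all three creamers rest against its back wall. I go down over the tub.

drive_tool --rows '[{"tx": 1.8,"ty": 0.1,"tz": -0.9,"turn": 0,"hand": 0},{"tx": 2.8,"ty": 0.1,"tz": -1.5,"turn": 0,"hand": 0},{"tx": 4,"ty": 0.2,"tz": -2.1,"turn": 0,"hand": 0},{"tx": 4,"ty": 0.2,"tz": -2.1,"turn": 0,"hand": 0},{"tx": 4,"ty": 0.1,"tz": -2.1,"turn": 0,"hand": 0},{"tx": 4,"ty": 0.2,"tz": -2.1,"turn": 0,"hand": 0},{"tx": 4,"ty": 0.1,"tz": -2.1,"turn": 0,"hand": 0},{"tx": 4,"ty": 0.2,"tz": -2.1,"turn": 0,"hand": 0},{"tx": 4,"ty": 0.1,"tz": -2.1,"turn": 0,"hand": 0},{"tx": 4,"ty": 0.2,"tz": -2.1,"turn": 0,"hand": 0},{"tx": 4,"ty": 0.1,"tz": -2.1,"turn": 0,"hand": 0}]'

```text
clock: 16.4
eef_pos: [0.4922, 0.3118, 0.6166]
ee_rot: [-0.196, 0.702, 0.543]
wrist_force: [1.1, -0.4, -1.2]
finger_gap: 0.103
```

```bash
python3 st.py; python3 plan.py 0 .595,.396,.31,0,10 | head -3;  python3 - <<'E'
from h import *
im=capture('top'); c=get_calibration('top')
cv2.imwrite('pics/w6.png',np.hstack([cv2.resize(capture('wrist'),(400,300)),cv2.resize(capture('scene'),(400,300))]))
E
```

```text
16.4 [ 0.002 -0.247 -0.489  1.765 -0.219  0.75   0.128] [0.492 0.312 0.617] 0.1032817019254887 [ 1.058 -0.441 -1.172]
[[ 0.632 -0.535  0.56 ]
 [ 0.407  0.845  0.348]
 [-0.659  0.008  0.752]]
len/row cm 3.3420455910993443
{"tx": 3.01, "ty": 0.14, "tz": -1.44, "turn": 0, "hand": 0},
{"tx": 3.01, "ty": 0.14, "tz": -1.44, "turn": 0, "hand": 0},
```

drive_tool --rows '[{"tx": 3.5,"ty": 0.1,"tz": -1.7,"turn": 0,"hand": 0},{"tx": 3.5,"ty": 0.1,"tz": -1.7,"turn": 0,"hand": 0},{"tx": 3.5,"ty": 0.2,"tz": -1.7,"turn": 0,"hand": 0},{"tx": 3.5,"ty": 0.1,"tz": -1.7,"turn": 0,"hand": 0},{"tx": 3.5,"ty": 0.2,"tz": -1.7,"turn": 0,"hand": 0},{"tx": 3.5,"ty": 0.1,"tz": -1.7,"turn": 0,"hand": 0},{"tx": 3.5,"ty": 0.2,"tz": -1.7,"turn": 0,"hand": 0},{"tx": 3,"ty": 0.1,"tz": -1.4,"turn": 0,"hand": 0},{"tx": 2,"ty": 0.1,"tz": -1,"turn": 3,"hand": 0},{"tx": 0.5,"ty": 0,"tz": -0.2,"turn": 6,"hand": 0},{"tx": 0,"ty": 0,"tz": 0,"turn": 8,"hand": 0},{"tx": 0,"ty": 0,"tz": 0,"turn": 8,"hand": 0}]'

```text
clock: 17.75
eef_pos: [0.595, 0.3873, 0.3339]
ee_rot: [0.218, 0.795, 0.37]
wrist_force: [0.9, 0.0, -1.5]
finger_gap: 0.105
```

```bash
python3 st.py
```

```text
17.75 [-0.35   0.201 -0.342  2.011  1.047  0.159 -1.519] [0.595 0.387 0.334] 0.10527619414626944 [ 0.852  0.046 -1.521]
[[ 0.641 -0.241  0.729]
 [ 0.403  0.914 -0.052]
 [-0.653  0.327  0.683]]
```

drive_tool --rows '[{"tx": -2,"ty": 1,"tz": 2,"turn": 0,"hand": 0},{"tx": -2,"ty": 1,"tz": 2,"turn": 0,"hand": 0},{"tx": -1.3,"ty": 0.6,"tz": 1.4,"turn": 0,"hand": 0},{"tx": 0,"ty": 0,"tz": 0,"turn": 6,"hand": 0},{"tx": 0,"ty": 0,"tz": 0,"turn": 8,"hand": 0},{"tx": 0,"ty": 0,"tz": 0,"turn": 8,"hand": 0},{"tx": 0,"ty": 0,"tz": 0,"turn": 8,"hand": 0}]'

```text
clock: 18.45
eef_pos: [0.5943, 0.3862, 0.4122]
ee_rot: [0.708, 0.88, 0.154]
wrist_force: [-0.2, 0.4, -2.6]
finger_gap: 0.104
```

```bash
python3 st.py
```

```text
18.45 [-0.145  0.132 -0.552  1.909  0.523  0.297 -1.509] [0.594 0.386 0.412] 0.10424029317966318 [-0.16   0.386 -2.592]
[[ 0.642  0.157  0.75 ]
 [ 0.402  0.765 -0.504]
 [-0.653  0.625  0.428]]
```

drive_tool --rows '[{"tx": 0,"ty": 0,"tz": 0,"turn": 8,"hand": 0},{"tx": 0,"ty": 0,"tz": 0,"turn": 8,"hand": 0},{"tx": 0,"ty": 0,"tz": 0,"turn": 8,"hand": 0},{"tx": 0,"ty": 0,"tz": 0,"turn": 8,"hand": 0},{"tx": 0,"ty": 0,"tz": 0,"turn": 8,"hand": 0},{"tx": 0,"ty": 0,"tz": 0,"turn": 4,"hand": 0}]'

```text
clock: 19.05
eef_pos: [0.594, 0.3866, 0.4122]
ee_rot: [1.418, 0.938, -0.2]
wrist_force: [0.0, 1.1, -1.7]
finger_gap: 0.107
```

```bash
python3 st.py; python3 - <<'E'
from h import *
cv2.imwrite('pics/w6.png',np.hstack([cv2.resize(capture('wrist'),(400,300)),cv2.resize(capture('scene')[60:260,250:517],(400,300))]))
E
```

```text
19.05 [-0.275  0.117 -0.409  1.916  0.45   0.286 -2.215] [0.594 0.387 0.412] 0.10689044624168816 [ 0.035  1.061 -1.728]
[[ 0.642  0.633  0.432]
 [ 0.402  0.202 -0.893]
 [-0.653  0.747 -0.125]]
```

View pics/w6.png

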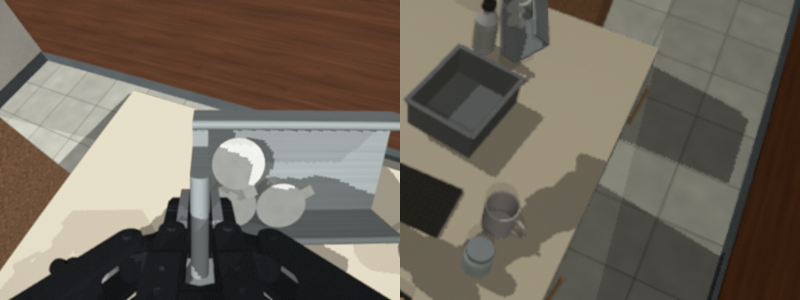

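```bash
python3 - <<'E'
from h import *
np.set_printoptions(precision=3,suppress=True)
o=observe();M=R.from_rotvec(o["ee_rot"]).as_matrix();p=o["eef_pos"]
for t in range(0,71,10):
    N=M@R.from_euler("x",t,degrees=True).as_matrix()
    F=[p+N@np.array([.058,y,.155]) for y in(-.046,0,.046)]
    print(t,"dip",np.degrees(np.arcsin(-N[2,2])).round(1),*F)
E
python3 plan.py 0 .594,.387,.35,0,3|sed -n 2p
```

```text
0 dip 7.0 [0.67  0.262 0.321] [0.699 0.272 0.355] [0.728 0.281 0.39 ]
10 dip 14.5 [0.648 0.266 0.302] [0.681 0.268 0.335] [0.713 0.271 0.368]
20 dip 21.7 [0.627 0.274 0.286] [0.661 0.269 0.317] [0.695 0.264 0.347]
30 dip 28.6 [0.605 0.287 0.273] [0.641 0.274 0.3  ] [0.676 0.262 0.327]
40 dip 35.0 [0.585 0.303 0.262] [0.62  0.284 0.285] [0.655 0.265 0.308]
50 dip 40.6 [0.565 0.322 0.255] [0.599 0.297 0.273] [0.633 0.271 0.291]
60 dip 45.1 [0.548 0.344 0.252] [0.58  0.313 0.264] [0.612 0.282 0.277]
70 dip 48.1 [0.533 0.368 0.252] [0.562 0.333 0.259] [0.591 0.297 0.265]
{"tx": 1.35, "ty": -1.54, "tz": 0.25, "turn": 0, "hand": 0},
```

drive_tool --rows '[{"tx": 0.8,"ty": -1.2,"tz": -1,"turn": 0,"hand": 0},{"tx": 1.2,"ty": -2,"tz": -1.7,"turn": 0,"hand": 0},{"tx": 1,"ty": -1.6,"tz": -1.4,"turn": 0,"hand": 0},{"tx": 0.3,"ty": -0.7,"tz": -0.5,"turn": 0,"hand": 0},{"tx": 0,"ty": 0,"tz": 0,"turn": 6,"hand": 0},{"tx": 0,"ty": 0,"tz": 0,"turn": 7,"hand": 0},{"tx": 0,"ty": 0,"tz": 0,"turn": 7,"hand": 0},{"tx": 0,"ty": 0,"tz": 0,"turn": 7,"hand": 0}]'

```text
clock: 19.95
eef_pos: [0.5603, 0.429, 0.353]
ee_rot: [1.798, 0.932, -0.417]
wrist_force: [-0.2, -0.8, -2.9]
finger_gap: 0.104
```

```bash
python3 st.py
```

```text
19.95 [-1.157  0.141  0.427  2.036  0.609  0.163 -2.916] [0.56  0.429 0.353] 0.1044775657490192 [-0.224 -0.832 -2.856]
[[ 0.64   0.756  0.138]
 [ 0.402 -0.176 -0.899]
 [-0.655  0.63  -0.416]]
```

drive_tool --rows '[{"tx": -1,"ty": 0.9,"tz": -0.6,"turn": 4,"hand": 0},{"tx": -1,"ty": 0.9,"tz": -0.6,"turn": 4,"hand": 0},{"tx": -1,"ty": 0.9,"tz": -0.6,"turn": 4,"hand": 0}]'

```text
clock: 20.25
eef_pos: [0.5588, 0.4283, 0.3974]
ee_rot: [1.983, 0.919, -0.529]
wrist_force: [0.0, -0.0, -2.6]
finger_gap: 0.105
```

```bash
python3 st.py
```

```text
20.25 [-1.238  0.083  0.502  1.988  0.422  0.258 -2.916] [0.559 0.428 0.397] 0.10471382721892829 [ 0.003 -0.047 -2.563]
[[ 0.638  0.77  -0.019]
 [ 0.404 -0.355 -0.843]
 [-0.656  0.531 -0.537]]
```

drive_tool --rows '[{"tx": 0,"ty": 0,"tz": 0,"turn": 5,"hand": 0},{"tx": 0,"ty": 0,"tz": 0,"turn": 5,"hand": 0},{"tx": 0,"ty": 0,"tz": 0,"turn": 5,"hand": 0},{"tx": 0,"ty": 0,"tz": 0,"turn": 5,"hand": 0}]'

```text
clock: 20.65
eef_pos: [0.5594, 0.4275, 0.3968]
ee_rot: [2.287, 0.873, -0.725]
wrist_force: [0.3, 0.3, -2.2]
finger_gap: 0.107
```

```bash
python3 st.py; python3 - <<'E'
from h import *
cv2.imwrite('pics/w7.png',np.hstack([cv2.resize(capture('wrist'),(400,300)),cv2.resize(capture('scene')[60:260,250:517],(400,300))]))
E
```

```text
20.65 [-1.775  0.113  1.107  2.011  0.064  0.232 -2.913] [0.559 0.427 0.397] 0.10701567098437524 [ 0.279  0.253 -2.231]
[[ 0.638  0.719 -0.276]
 [ 0.403 -0.617 -0.675]
 [-0.656  0.32  -0.684]]
```

View pics/w7.png

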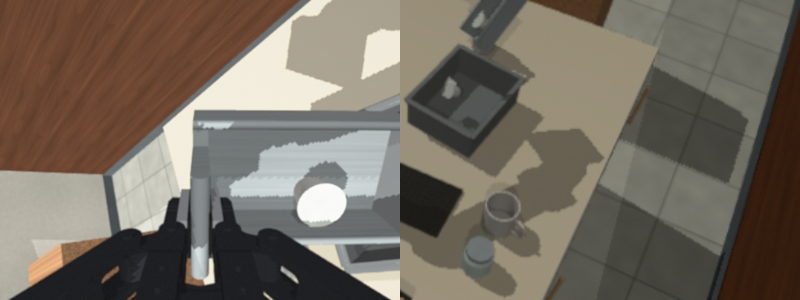

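Two creamers are already in the tub and the third is sliding at about (322,204) in the wrist half. I hold and turn a little more.

drive_tool --rows '[{"tx": 0,"ty": 0,"tz": 0,"turn": 3,"hand": 0},{"tx": 0,"ty": 0,"tz": 0,"turn": 0,"hand": 0},{"tx": 0,"ty": 0,"tz": 0,"turn": 0,"hand": 0},{"tx": 0,"ty": 0,"tz": 0,"turn": 0,"hand": 0},{"tx": 0,"ty": 0,"tz": 0,"turn": 0,"hand": 0}]'

```text
clock: 21.25
eef_pos: [0.559, 0.427, 0.3949]
ee_rot: [2.328, 0.863, -0.756]
wrist_force: [-0.0, -1.1, -1.6]
finger_gap: 0.102
```

```bash
python3 st.py; python3 - <<'E'
from h import *
w=capture('wrist'); s=capture('scene')
cv2.imwrite('pics/w8.png',np.hstack([cv2.resize(w,(400,300)),cv2.resize(s[80:180,260:393],(400,300))]))
E
```

```text
21.25 [-1.806  0.122  1.145  2.014  0.014  0.23  -2.915] [0.559 0.427 0.395] 0.10228356162339355 [-0.009 -1.055 -1.646]
[[ 0.638  0.704 -0.312]
 [ 0.401 -0.649 -0.646]
 [-0.658  0.287 -0.697]]
```

View pics/w8.png

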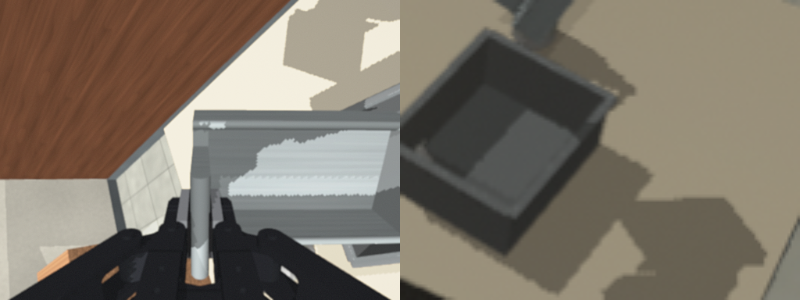

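The wrist view shows the tray empty. The scene view can't see the near corner of the tub, so I check with the top camera once the arm is clear.

drive_tool --rows '[{"tx": -2,"ty": 0.9,"tz": -2.1,"turn": 0,"hand": 0},{"tx": -2.6,"ty": 1.1,"tz": -2.8,"turn": 0,"hand": 0},{"tx": 0,"ty": 0,"tz": 0,"turn": -6,"hand": 0},{"tx": 0,"ty": 0,"tz": 0,"turn": -8,"hand": 0},{"tx": 0,"ty": 0,"tz": 0,"turn": -8,"hand": 0},{"tx": 0,"ty": 0,"tz": 0,"turn": -8,"hand": 0},{"tx": 0,"ty": 0,"tz": 0,"turn": -8,"hand": 0},{"tx": 0,"ty": 0,"tz": 0,"turn": -8,"hand": 0},{"tx": 0,"ty": 0,"tz": 0,"turn": -8,"hand": 0},{"tx": 0,"ty": 0,"tz": 0,"turn": -8,"hand": 0},{"tx": 0,"ty": 0,"tz": 0,"turn": -8,"hand": 0},{"tx": 0,"ty": 0,"tz": 0,"turn": -8,"hand": 0}]'

```text
clock: 22.55
eef_pos: [0.5621, 0.4302, 0.4524]
ee_rot: [1.088, 0.928, -0.033]
wrist_force: [0.8, -0.8, -1.7]
finger_gap: 0.101
```

drive_tool --rows '[{"tx": 0,"ty": 0,"tz": 0,"turn": -8,"hand": 0},{"tx": 0,"ty": 0,"tz": 0,"turn": -8,"hand": 0},{"tx": 0,"ty": 0,"tz": 0,"turn": -8,"hand": 0},{"tx": 0,"ty": 0,"tz": 0,"turn": -8,"hand": 0},{"tx": 0,"ty": 0,"tz": 0,"turn": -8,"hand": 0},{"tx": 0,"ty": 0,"tz": 0,"turn": -8,"hand": 0},{"tx": 0,"ty": 0,"tz": 0,"turn": -8,"hand": 0},{"tx": 0,"ty": 0,"tz": 0,"turn": -8,"hand": 0},{"tx": 0,"ty": 0,"tz": 0,"turn": -8,"hand": 0},{"tx": 0,"ty": 0,"tz": 0,"turn": -8,"hand": 0}]'

```text
clock: 23.55
eef_pos: [0.5621, 0.4302, 0.4523]
ee_rot: [-0.214, 0.695, 0.542]
wrist_force: [0.7, 0.2, -1.8]
finger_gap: 0.104
```

```bash
python3 st.py
```

```text
23.55 [-1.824  0.026  1.105  1.924  0.285  0.375 -0.374] [0.562 0.43  0.452] 0.10437263886658565 [ 0.736  0.245 -1.827]
[[ 0.638 -0.54   0.55 ]
 [ 0.401  0.842  0.361]
 [-0.658 -0.01   0.753]]
```

drive_tool --rows '[{"tx": -2.7,"ty": -0.9,"tz": -2.4,"turn": 0,"hand": 0},{"tx": -2.7,"ty": -0.9,"tz": -2.4,"turn": 0,"hand": 0},{"tx": -2.7,"ty": -0.9,"tz": -2.4,"turn": 0,"hand": 0},{"tx": -2.7,"ty": -0.9,"tz": -2.4,"turn": 0,"hand": 0},{"tx": -2.7,"ty": -0.9,"tz": -2.4,"turn": 0,"hand": 0},{"tx": -2.7,"ty": -0.9,"tz": -2.4,"turn": 0,"hand": 0},{"tx": -2.7,"ty": -0.9,"tz": -2.4,"turn": 0,"hand": 0},{"tx": -3.7,"ty": 0,"tz": -3.3,"turn": 0,"hand": 0},{"tx": -3.7,"ty": 0,"tz": -3.3,"turn": 0,"hand": 0}]'

```text
clock: 24.45
eef_pos: [0.4318, 0.3007, 0.4551]
ee_rot: [-0.207, 0.721, 0.555]
wrist_force: [0.1, 0.1, -0.6]
finger_gap: 0.102
```

```bash
python3 st.py; python3 - <<'E'
from h import *
t=capture('top'); s=capture('scene')
cv2.imwrite('pics/w9.png',np.hstack([cv2.resize(t[150:270,70:230],(400,300)),cv2.resize(s[80:180,260:393],(400,300))]))
E
```

```text
24.45 [-0.654 -0.307 -0.064  2.169  0.186  0.46  -0.279] [0.432 0.301 0.455] 0.1023201408330953 [ 0.069  0.134 -0.576]
[[ 0.615 -0.547  0.567]
 [ 0.408  0.837  0.364]
 [-0.674  0.008  0.739]]
```

View pics/w9.png

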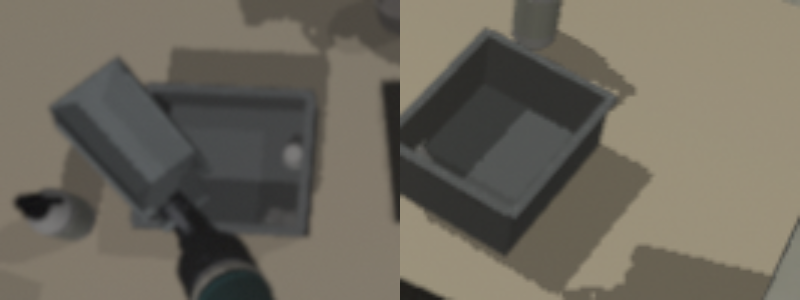

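The top view shows creamers along the tub's −y wall at (293,153) and (275,215). The third isn't resolved yet, so I recheck after levelling.

drive_tool --rows '[{"tx": -3.7,"ty": 0,"tz": -3.3,"turn": 0,"hand": 0},{"tx": -3.7,"ty": 0,"tz": -3.3,"turn": 0,"hand": 0},{"tx": -3.7,"ty": 0,"tz": -3.3,"turn": 0,"hand": 0},{"tx": -3.7,"ty": 0,"tz": -3.3,"turn": 0,"hand": 0},{"tx": -3.7,"ty": 0,"tz": -3.3,"turn": 0,"hand": 0},{"tx": -3.7,"ty": 0,"tz": -3.3,"turn": 0,"hand": 0},{"tx": -3.7,"ty": 0,"tz": -3.3,"turn": 0,"hand": 0},{"tx": -3.7,"ty": 0,"tz": -3.3,"turn": 0,"hand": 0}]'

```text
clock: 25.35
eef_pos: [0.3795, 0.3051, 0.3723]
ee_rot: [-0.225, 0.75, 0.529]
wrist_force: [-2.3, 4.2, -0.4]
finger_gap: 0.104
```

```bash
python3 st.py
```

```text
25.35 [-0.352 -0.307 -0.429  2.32   0.188  0.33  -0.403] [0.379 0.305 0.372] 0.10447407988599786 [-2.301  4.172 -0.418]
[[ 0.609 -0.532  0.588]
 [ 0.376  0.847  0.377]
 [-0.698 -0.008  0.716]]
```

drive_tool --rows '[{"tx": -3.6,"ty": -0.8,"tz": -3.4,"turn": 0,"hand": 0},{"tx": -3.6,"ty": -0.8,"tz": -3.4,"turn": 0,"hand": 0},{"tx": -3.6,"ty": -0.8,"tz": -3.4,"turn": 0,"hand": 0},{"tx": -3.6,"ty": -0.8,"tz": -3.4,"turn": 0,"hand": 0},{"tx": -3.6,"ty": -0.8,"tz": -3.4,"turn": 0,"hand": 0},{"tx": -3.6,"ty": -0.8,"tz": -3.4,"turn": 0,"hand": 0},{"tx": -3.6,"ty": -0.8,"tz": -3.4,"turn": 0,"hand": 0},{"tx": -3.6,"ty": -0.8,"tz": -3.4,"turn": 0,"hand": 0}]'

```text
clock: 26.15
eef_pos: [0.2668, 0.2942, 0.3039]
ee_rot: [-0.296, 0.829, 0.386]
wrist_force: [-0.8, 0.7, -2.5]
finger_gap: 0.104
```

```bash
python3 st.py
```

```text
26.15 [-0.771 -0.306 -0.487  2.436  0.713  0.651 -1.277] [0.267 0.294 0.304] 0.10420434212694059 [-0.786  0.654 -2.485]
[[ 0.613 -0.442  0.655]
 [ 0.215  0.891  0.401]
 [-0.76  -0.105  0.641]]
```

drive_tool --rows '[{"tx": 0,"ty": -3.5,"tz": 1,"turn": 0,"hand": 0},{"tx": 0,"ty": -4.5,"tz": 0.5,"turn": 0,"hand": 0},{"tx": 0,"ty": -4.5,"tz": 0.5,"turn": 0,"hand": 0},{"tx": 0,"ty": -4.5,"tz": 0,"turn": 0,"hand": 0},{"tx": 0,"ty": -4,"tz": 0,"turn": 0,"hand": 0},{"tx": 0,"ty": -3,"tz": 0,"turn": 0,"hand": 0}]'

```text
clock: 26.75
eef_pos: [0.4083, 0.1577, 0.3086]
ee_rot: [-0.314, 0.854, 0.37]
wrist_force: [0.6, 0.7, -2.1]
finger_gap: 0.107
```

```bash
python3 st.py
```

```text
26.75 [-0.294 -0.306 -0.208  2.432  0.203  0.347 -0.184] [0.408 0.158 0.309] 0.10655780192763076 [ 0.604  0.704 -2.112]
[[ 0.601 -0.437  0.67 ]
 [ 0.19   0.891  0.412]
 [-0.777 -0.12   0.618]]
```

drive_tool --rows '[{"tx": -3.2,"ty": 0.4,"tz": -3.8,"turn": 0,"hand": 0},{"tx": -3.2,"ty": 0.4,"tz": -3.8,"turn": 0,"hand": 0},{"tx": -3.2,"ty": 0.4,"tz": -3.8,"turn": 0,"hand": 0},{"tx": -3.2,"ty": 0.4,"tz": -3.8,"turn": 0,"hand": 0},{"tx": -3.2,"ty": 0.4,"tz": -3.8,"turn": 0,"hand": 0},{"tx": -3.2,"ty": 0.4,"tz": -3.8,"turn": 0,"hand": 0}]'

```text
clock: 27.35
eef_pos: [0.3617, 0.1467, 0.2785]
ee_rot: [-0.338, 1.028, 0.302]
wrist_force: [-0.4, 0.0, -1.4]
finger_gap: 0.106
```

```bash
python3 st.py
```

```text
27.35 [-0.5   -0.306 -0.123  2.436  0.337  0.567 -0.424] [0.362 0.147 0.279] 0.10566912199531575 [-0.417  0.026 -1.357]
[[ 0.484 -0.398  0.779]
 [ 0.086  0.908  0.411]
 [-0.871 -0.131  0.473]]
```

drive_tool --rows '[{"tx": 0,"ty": -4.5,"tz": 0,"turn": 0,"hand": 0},{"tx": 0,"ty": -4.5,"tz": 0,"turn": 0,"hand": 0},{"tx": -2.5,"ty": 1,"tz": -4.1,"turn": 0,"hand": 0},{"tx": -2.5,"ty": 1,"tz": -4.1,"turn": 0,"hand": 0},{"tx": -2.5,"ty": 1,"tz": -4.1,"turn": 0,"hand": 0},{"tx": -2.5,"ty": 1,"tz": -4.1,"turn": 0,"hand": 0},{"tx": -2.5,"ty": 1,"tz": -4.1,"turn": 0,"hand": 0},{"tx": -2.5,"ty": 1,"tz": -4.1,"turn": 0,"hand": 0}]'

```text
clock: 28.15
eef_pos: [0.3183, 0.0793, 0.2503]
ee_rot: [-0.314, 1.268, 0.289]
wrist_force: [0.5, -0.4, -1.3]
finger_gap: 0.105
```

```bash
python3 st.py
```

```text
28.15 [-0.289 -0.307 -0.103  2.437  0.055  0.739 -0.025] [0.318 0.079 0.25 ] 0.1050646167582704 [ 0.496 -0.351 -1.285]
[[ 0.273 -0.381  0.883]
 [ 0.039  0.922  0.386]
 [-0.961 -0.071  0.267]]
```

drive_tool --rows '[{"tx": -1.5,"ty": 0.8,"tz": -4.6,"turn": 0,"hand": 0},{"tx": -1.5,"ty": 0.8,"tz": -4.6,"turn": 0,"hand": 0},{"tx": -1.5,"ty": 0.8,"tz": -4.6,"turn": 0,"hand": 0},{"tx": -1.5,"ty": 0.8,"tz": -4.6,"turn": 0,"hand": 0},{"tx": -1.5,"ty": 0.8,"tz": -4.6,"turn": 0,"hand": 0},{"tx": -1.5,"ty": 0.8,"tz": -4.6,"turn": 0,"hand": 0},{"tx": -1.5,"ty": 0.8,"tz": -4.6,"turn": 0,"hand": 0}]'

```text
clock: 28.85
eef_pos: [0.2091, 0.0761, 0.2393]
ee_rot: [-0.276, 1.622, 0.317]
wrist_force: [-0.2, 0.6, -1.4]
finger_gap: 0.103
```

```bash
python3 st.py; python3 plan.py 0 .473,.013,.225,0,9 | sed -n 2p
```

```text
28.85 [-0.363 -0.307 -0.06   2.437 -0.068  1.076 -0.011] [0.209 0.076 0.239] 0.10274209046400812 [-0.172  0.554 -1.41 ]
[[-0.075 -0.364  0.928]
 [ 0.012  0.93   0.366]
 [-0.997  0.039 -0.065]]
{"tx": -0.07, "ty": -1.73, "tz": 2.48, "turn": 0, "hand": 0},
```

```bash
python3 plan.py 0 .476,.011,.227,20,10
```

```text
len/row cm 2.7499970900005
{"tx": -0.08, "ty": -1.58, "tz": 2.25, "turn": 2, "hand": 0},
{"tx": -0.08, "ty": -1.5, "tz": 2.3, "turn": 2, "hand": 0},
{"tx": -0.08, "ty": -1.42, "tz": 2.35, "turn": 2, "hand": 0},
{"tx": -0.08, "ty": -1.34, "tz": 2.4, "turn": 2, "hand": 0},
{"tx": -0.08, "ty": -1.25, "tz": 2.45, "turn": 2, "hand": 0},
{"tx": -0.08, "ty": -1.17, "tz": 2.49, "turn": 2, "hand": 0},
{"tx": -0.08, "ty": -1.08, "tz": 2.53, "turn": 2, "hand": 0},
{"tx": -0.08, "ty": -0.99, "tz": 2.56, "turn": 2, "hand": 0},
{"tx": -0.08, "ty": -0.9, "tz": 2.6, "turn": 2, "hand": 0},
{"tx": -0.08, "ty": -0.81, "tz": 2.63, "turn": 2, "hand": 0},
jaw yaw 1.4911768480965524 tilt [-0.07456678  0.01210534 -0.99714255]
```

drive_tool --rows '[{"tx": -0.1,"ty": -1.1,"tz": 1.5,"turn": 2,"hand": 0},{"tx": -0.1,"ty": -1.6,"tz": 2.3,"turn": 2,"hand": 0},{"tx": -0.1,"ty": -1.5,"tz": 2.6,"turn": 2,"hand": 0},{"tx": -0.1,"ty": -1.5,"tz": 2.8,"turn": 2,"hand": 0},{"tx": -0.1,"ty": -1.4,"tz": 2.9,"turn": 2,"hand": 0},{"tx": 0,"ty": -1.4,"tz": 3,"turn": 2,"hand": 0},{"tx": 0,"ty": -1.2,"tz": 3,"turn": 2,"hand": 0},{"tx": -0.1,"ty": -1,"tz": 2.8,"turn": 2,"hand": 0},{"tx": 0,"ty": -0.8,"tz": 2.2,"turn": 2,"hand": 0},{"tx": 0,"ty": -0.5,"tz": 1.4,"turn": 2,"hand": 0},{"tx": 0,"ty": 0,"tz": 0,"turn": 0,"hand": 0},{"tx": 0,"ty": 0,"tz": 0,"turn": 0,"hand": 0}]'

```text
clock: 30.05
eef_pos: [0.4748, 0.0132, 0.2244]
ee_rot: [-0.01, 1.645, 0.032]
wrist_force: [-0.2, 0.6, -1.6]
finger_gap: 0.104
```

```bash
python3 st.py; python3 - <<'E'
from h import *
t=capture('top'); s=capture('scene')
h=cv2.convertScaleAbs(cv2.resize(t[160:260,110:220],(400,300)),alpha=1.7)
cv2.imwrite('pics/w10.png',np.hstack([h,cv2.resize(s[60:260,150:417],(400,300))]))
# bright-blob check in the tub interior
x=cv2.cvtColor(t,cv2.COLOR_BGR2HSV); c=get_calibration('top')
for y0,y1 in[(180,245)]:
    g=cv2.cvtColor(t,cv2.COLOR_BGR2GRAY)[183:245,125:198]; print(np.sort(g.ravel())[::-300][:8])
    d=cv2.subtract(g,cv2.medianBlur(g,31)); n,l,st,ce=cv2.connectedComponentsWithStats((d>12).astype(np.uint8))
    for i in range(1,n):
        if st[i,4]>6: print(st[i,4],(ce[i]+[125,183]).round(1),onz(c,*(ce[i]+[125,183]),.02).round(3))
print(proj(c,[.476,.011,.227]),proj(c,[.548,.015,.01]))
E
```

```text
30.05 [-0.215  0.218  0.149  1.984 -0.059  1.017 -0.01 ] [0.475 0.013 0.224] 0.10361421042813768 [-0.232  0.553 -1.614]
[[-0.075 -0.026  0.997]
 [ 0.013  1.     0.027]
 [-0.997  0.015 -0.074]]
[121  87  77  75  75  74  71  69]
34 [125.3 193.1] [0.646 0.474 0.02 ]
75 [187.  212.3] [0.55  0.237 0.02 ]
40 [142.2 217.8] [0.543 0.41  0.02 ]
34 [196.1 232. ] [0.471 0.206 0.02 ]
7 [175. 244.] [0.432 0.289 0.02 ]
(np.float64(246.35827692366797), np.float64(217.97019657660152)) (np.float64(244.69723376437403), np.float64(208.50784842483634))
```

View pics/w10.png

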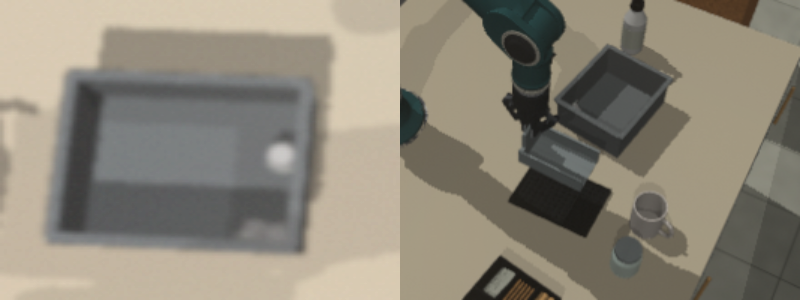

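The tray is over the mat with its front to the far end. The tub is upright, with one bright creamer at (281,155) and a wide shaded blob at (262,228). I check numerically whether that blob is two creamers.

```bash
python3 - <<'E'
from h import *
g=np.mean([cv2.cvtColor(capture('top'),cv2.COLOR_BGR2GRAY).astype(float) for _ in range(3)],0).astype(int)
for r in range(228,243): print(r,*g[r,170:196])
c=get_calibration('top')
for u,v in[(178,236),(187,236),(187,212)]: print(onz(c,u,v,.018).round(3))
E
```

```text
228 56 55 54 51 50 49 49 49 50 50 49 50 50 50 49 50 49 50 55 67 76 77 71 58 66 90
229 55 55 54 52 50 49 49 49 49 49 49 49 50 49 50 50 49 50 56 67 76 76 70 58 68 92
230 55 55 54 52 49 49 49 49 50 49 50 49 50 50 50 50 50 50 56 68 75 74 68 57 69 93
231 55 54 54 52 50 49 49 49 49 49 50 50 49 50 49 50 50 51 57 66 72 71 65 56 69 94
232 56 55 54 52 50 50 50 52 53 53 54 54 52 50 50 50 51 52 57 65 71 70 63 56 70 94
233 55 54 53 50 49 49 52 56 61 64 63 61 58 54 53 52 54 55 59 67 70 69 61 55 71 94
234 55 55 52 50 49 50 54 62 68 71 71 69 66 62 61 61 62 62 64 68 71 69 59 54 72 94
235 55 55 52 51 50 51 57 65 71 73 73 72 69 68 68 69 69 68 67 69 71 67 57 56 76 97
236 55 55 52 51 51 54 62 70 73 74 74 72 71 72 73 74 74 73 70 70 70 67 57 60 84 101
237 55 54 53 52 54 59 68 74 76 74 73 71 71 73 76 75 75 75 72 71 70 66 57 64 89 104
238 56 56 54 54 57 63 70 75 75 73 72 70 70 73 75 76 76 76 74 72 70 66 57 66 90 105
239 61 59 58 58 61 64 68 70 71 69 70 69 69 70 74 75 74 74 73 72 70 66 56 66 91 105
240 66 65 65 64 66 67 67 67 68 69 69 68 68 70 71 72 72 71 71 71 70 66 56 66 91 105
241 69 68 69 68 69 69 68 68 69 68 69 69 69 70 70 70 70 71 69 70 68 64 55 65 91 105
242 72 72 73 73 72 71 71 72 71 71 71 70 70 70 70 70 70 71 70 70 67 59 52 66 92 105
[0.462 0.276 0.018]
[0.459 0.242 0.018]
[0.552 0.237 0.018]
```

Two separate peaks (columns ~179 and ~186) plus the bright one make three creamers in the tub. The tray is held level and still, so I'm handing in.

```bash
python3 -c "
from h import *
o=observe(); print(o['clock'],abs(o['qd']).max(),o['finger_gap'],o['eef_pos']); print(close_job())"
```

```text
30.3 0.0052892614746313 0.1025366523408014 [0.47499176 0.01289804 0.22510125]
the job is handed in; nothing more can be done
None
```

I handed the job in at 30.3 s: the three creamers are in the tub and the arm is holding the empty tray still over the mat. No verdict came back.

**How the tipping was done:** the move interface has no tilt command. I tipped the hand outward by pushing it up against its reach limit until the tray stood 49° front-up. I then turned it about the tool axis over the tub so the creamers slid out, and levelled it again by pushing inward against the inner limit.

**Last checks:**
- **Tray:** it is about 4° front-down and in line with the mat to about 1°. By calculation its middle is within roughly 1 cm of the mat's middle and its underside is about 15 cm above the mat. The fingers were still closed on the grip plate, and joint speeds were about 0.005 rad/s or less.
- **Creamers:** one is clearly visible in the tub. The other two show only as two adjacent brightness peaks in its shaded corner, so that count is less certain. The tray looked empty right after tipping.
- **Tub and bystanders:** the tub looked upright and in place, and the bottle, mug and jar stood as before. I last saw the cup rack standing before the tipping; it was not in the final crop.
- **Disagreement:** the top and wrist cameras differed by about 4 mm on the organiser's position. I shifted the mat's position by about half that difference, since I measured the mat only from the top camera.

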